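Box up the glue bottle with stack-and-nest totes

TASK

Lift the upper tote out of the nested pair, stand the cream glue bottle that is within reach upright inside the lower tote, then put the upper tote back on the lower one turned half a turn, so that it stacks on the rim with its feet in the notches, clear of the bottle. Finally nest the spare tote fully down into that upper tote, and leave the other things on the table where they are.

Things in the scene. Friction and masses are not known exactly. Their poses are not given: they have to be found in the camera images.
- tote_low: Lower tote of the nested pair: grey, open-topped, 194 long (x) x 125 wide (y) x 96 mm high, 0.2 kg; origin centre of underside, z up, +x to the end with the black holder and white card (3 ribs at the other end). Walls 2.5, floor 3 mm; inside floor 159 x 87 mm. Any yaw; the pair stands ahead of the robot and the spare tote at the left, or the other way round. All three totes are alike.
- tote_up: Upper tote of the nested pair, same shape and frame as tote_low; starts nested in it facing the same way, origin 51 mm above. It is the one to be stacked: half a turn round, its feet then seat in tote_low's rim notches, origin 91 mm above, 2 to 3 mm play. Table space about 0.55 m ahead and 0.31 m right of the robot is free for setting it aside.
- tote_spare: Third tote, same shape and frame, standing alone and empty at any yaw. Facing the same way as the tote under it, its feet drop down that tote's channels and it nests, origin 51 mm above, 2 mm play sideways.
- tote_low_notch (a point): One of tote_low's four rim notches, middle of its floor, at x = +28, y = +57, z = 91 mm in the tote's frame; the others are at x = -58 mm and at y = -57 mm. Each is 24 mm wide (x), 5 mm deep, open to the inside, with a lip outside from 60 mm off the centre line.
- tote_up_foot (a point): Underside of one of tote_up's four feet, at x = -28, y = +52, z = 0 mm in the tote's frame; the others are at x = +58 mm and at y = -52 mm. Each is 18 mm wide (x) and reaches 58 mm off the centre line. Above each foot is a channel 22 mm wide, open to the inside and the top, floor at 51 mm, outer wall 60 mm off the centre line.
- tote_up_grip (a point): Middle of the hand grip in the +y long wall of the upper tote, at x = 0, y = +57, z = 83 mm in its frame; a like grip is at y = -57 mm. Upright-faced block 33 mm long (x), 10.5 mm thick, 70 to 96 mm high: pinch it from above, one finger inside the tote and one outside.
- tote_spare_grip (a point): Middle of the hand grip in the +y long wall of the spare tote, at x = 0, y = +57, z = 83 mm in its frame; a like grip is at y = -57 mm. Upright-faced block 33 mm long (x), 10.5 mm thick, 70 to 96 mm high: pinch it from above, one finger inside the tote and one outside.
- tote_low_card (a point): Centre of the card holder on the +x end of the lower tote of the nested pair, 90 mm from the tote's centre along its +x, 66 mm up; card ends lie together when nested, at opposite ends when stacked.
- tote_up_card (a point): Centre of the card holder on the +x end of the upper tote of the nested pair, 90 mm from the tote's centre along its +x, 66 mm up; card ends lie together when nested, at opposite ends when stacked.
- tote_spare_card (a point): Centre of the card holder on the +x end of the spare tote, 90 mm from the tote's centre along its +x, 66 mm up; card ends lie together when nested, at opposite ends when stacked.
- glue_bottle: Cream flat glue bottle with a blue cap, standing on the near part of the table, right of centre (a like bottle at the far right end is out of reach and not meant): 35 mm thick (its x) by 57 mm wide (its y), body 68 mm tall, with the cap (20 mm across) 82 mm; 0.12 kg; origin at the centre of its underside, z up. Grasp it across its 35 mm thickness.
- flat_disc: Bystander: machined disc with a centre hole, 66 mm across, 10 mm thick, lying on the table at the front left; origin at the centre of its underside.
- near_disc: Bystander: a second, like disc, lying beside the first; origin at the centre of its underside.
- red_bottle: Bystander: small red threadlocker bottle with a blue nozzle cap, 93 mm tall, standing towards the back; origin at the centre of its underside.
Not all that is in view belongs to the job. What is meant by the glue_bottle is not black or green, and is the larger of those in its own colour.

How it is judged:
By the outcome, as a careful person would: the job done as asked, in the order asked, and still so for the second after the job is handed in, with the robot touching nothing.
It also fails if it takes over 72 s, if anything falls off the work surface, if the arm or the gripper's body presses on something with over 40 N, if the wrist force passes 120 N, or if a joint passes its speed limit or range.

ROBOT

A 6-joint arm with a two-finger parallel gripper is mounted at the origin on a cart in front of the work surface, level with it; the furniture and walls round the work are solid. World frame = base frame: x ahead of the robot, y to its left, z up, the work surface at z = 0. Lengths are in mm, angles in rad, forces in N, time in s.
With the tool pointing down it reaches from about 275 to 1000 mm from the base axis. Payload 8.4 kg.
Tool frame: the origin (TCP) lies on the centre line of the jaws, within the pads' length; the fingertips stand 17 mm ahead of it and the grasp point (between the pads) lies 2 mm behind it (r.tcp_to_tips is the z of the fingertips in the tool frame, in mm); z points along the fingers, y is the direction in which the jaws open and shut (so a half turn about z gives the same grasp; the last joint's range is limited). The gripper opens to 85 mm and grips with 20 to 120 N. Pads are 22 mm wide; open, the fingers measure 114 mm over their backs; the gripper's body (76 mm by 85 mm) begins 54 mm behind the grasp point. The pads swing forward as they close: fully open they stand 13 mm farther back than shut.
Start: joints at [1.11, 0.353, 1.633, -0, 1.155, -0.002], TCP at [276.794, 560.369, 248.281] pointing down, gripper open.
Joint ranges: [-2.63, 2.63], [-0.92, 2.1], [0.06, 2.66], [-1.3, 4.44], [0, 2.69], [-3.02, 3.02]. Speed limits (rad/s): [2.22, 2.22, 2.79, 3.14, 3.14, 3.14].

INTERFACE

Orientations are given as [roll, pitch, yaw] about the fixed x, y, z axes, in that order (R = Rz(yaw) Ry(pitch) Rx(roll)).
In Python, from rig import r, cams, job gives the robot as it stands.
- The arm moves only by the tool drive_tool, never from a script. Its argument "deltas" is a list of rows, each a list of 4 numbers: the shift along the tool's x, y, z in cm, then the turn about the tool's z in rad. In form: [[x, y, z, roll], ...]. A call has 1 to 12 rows; each row shifts and turns the commanded pose from where the row before left it, along the tool's axes as they then stand; what a row does not reach is not made up. A row lasts 1/12 s, in which the tool goes at most 41.7 mm and 7.16 degrees, less where a joint would pass 70% of its speed; a pose out of reach is approached as far as the arm can. A call with a gripper value outside its range is refused whole. "jaw" is the closure, from 0 (fully open) to 1 (shut), set as the call begins (left out, the last holds). The fingers move at their own pace and stop on an object; "force" is the grip in N (left out, the last holds). Time passes only in rows, so rows that do not move let the fingers close. It gives the time, the measured TCP pose, the force and the opening at its end, in the units of the state.
- r.sense(): the state, without advancing time (a new reading comes with each control period).
- cams.grab_frame(name): name is "side" or "top" or "wrist"; returns (picture, depth): 400x640x3 uint8, red, green, blue; 400x640 float32, mm along the optical axis (not along the pixel's ray), 0 where there is no reading.
- cams.camera_params(name): a dict with "fx", "fy", "cx", "cy" (pixels), "R" (3x3) and "t" (3): a world point X has camera coordinates R X + t. Camera axes: x right, y down, z forward; pixel columns grow to the right and rows downward; lengths in mm; the calibration is good to about 2 mm. A picture is of the moment at which its call begins: read the wrist's pose just before it. camera_params takes no time and is no camera call; for the wrist camera it gives the pose at the moment of the call.
- job.sign_off(): hands the job in, once; it reports no verdict.
The state is a dict: "clock": time; "qpos": joint angles; "qvel": joint speeds; "joint_efforts": joint torques, N m; "eef_pos": TCP position; "tcp_rot": TCP orientation; "contact_force": force on the tool from outside, world axes, zero at the start; "wrist_torque": the same for the moment, N m; "opening": opening from 0.0 (shut) to 1.0 (fully open).
Only numpy, scipy, OpenCV 4.12 (cv2) and the standard library are available. Lean on these libraries where they do the work, as an engineer would, in place of code of your own. Each camera call takes 0.05 s, during which the arm holds its last target. There are 200 camera calls.

## Working session

There is one attempt and no reset: what is moved stays moved. The work goes in short steps, Python scripts to look and compute and a tool call to move; the robot and the scene stay as the last step left them, time stands still between calls to the robot, and variables do not carry over. Pictures are saved under pics/ and viewed, about 8 in all and at most 12, crops included, and the job is handed in when it is done.

Besides the shell and the picture viewer there is one more tool, called after "Emit:" by a JSON object that holds its "fn" and its "kwargs". drive_tool: Moves the arm, as the interface text tells. Its arguments: {"type":"object","properties":{"deltas":{"type":"array"},"jaw":{"type":"number"},"force":{"type":"number"}},"required":["deltas"]}

```bash
mkdir -p pics; ls
python3 - <<'E'
from rig import r,cams,job
import cv2,numpy as np
print(r.sense())
for n in ("top","side"):
    p,d=cams.grab_frame(n); cv2.imwrite(f"pics/{n}0.png",p[:,:,::-1]); np.save(f"{n}0.npy",d)
    c=cams.camera_params(n); print(n,c)
E
```

```text
pics
{'clock': 0.0, 'qpos': array([ 1.10959160e+00,  3.53631151e-01,  1.63415489e+00,  1.66865455e-05,
        1.15520144e+00, -2.41347793e-03]), 'qvel': array([ 0.00128321, -0.00157218, -0.00169291, -0.00164973,  0.0015556 ,
        0.00168261]), 'joint_efforts': array([-9.93528702e-04, -6.05264997e+01, -3.42057753e+01, -6.74699277e-05,
        9.64831183e-03, -1.18053893e-05]), 'eef_pos': array([276.58690818, 559.95050986, 247.56340233]), 'tcp_rot': array([-3.14019786e+00, -1.86230607e-05,  2.68279464e+00]), 'contact_force': array([ 0.69748572,  0.74206126, -0.22906925]), 'wrist_torque': array([ 0.02267281,  0.01460505, -0.00909392]), 'opening': 1.0036968791944239}
top {'fx': 394.9308596264967, 'fy': 394.9308596264967, 'cx': 313.18348118037744, 'cy': 194.31221914015944, 'R': array([[-0.04007266, -0.99918717, -0.00437942],
       [-0.96971247,  0.0399467 , -0.24096053],
       [ 0.24093961, -0.00540915, -0.97052503]]), 't': array([150.96644989, 544.44689136, 957.48870399])}
side {'fx': 406.54084424257184, 'fy': 406.54084424257184, 'cx': 318.8844677706867, 'cy': 198.36054299234686, 'R': array([[ 0.99730326, -0.07164588,  0.01590817],
       [-0.02335597, -0.51532777, -0.85667484],
       [ 0.06957515,  0.85399306, -0.51561143]]), 't': array([-501.08276148,  191.0405771 ,  907.54141382])}
```

View pics/top0.png

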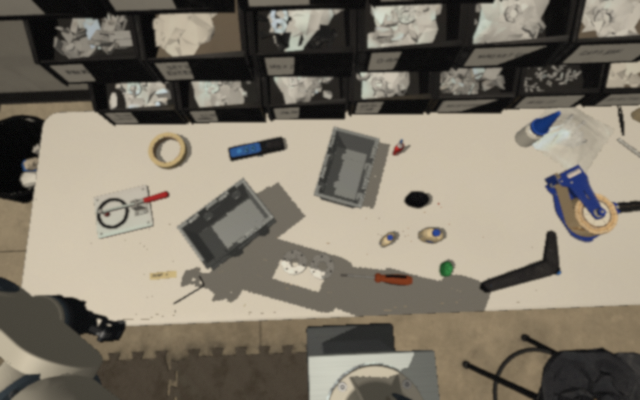

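View pics/side0.png

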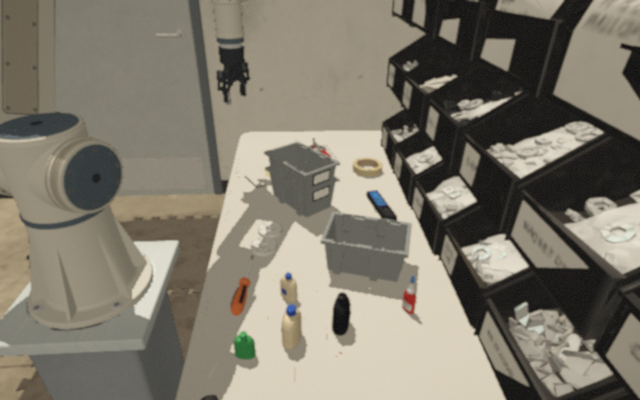

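The top view shows two tote groups: one at left (230,220) and one ahead (350,165). In the side view the left one shows two stacked white cards at (320,180) and (320,195), so it is the nested pair and the spare is ahead. Three cream bottles are candidates: (389,239), which is small, (432,234), which is larger, and (540,125), the far-right one that is out of reach. (432,234) fits. I'll confirm it in a crop and measure.

```bash
cat > h.py <<'E'
import numpy as np,cv2
from rig import r,cams,job
def cloud(d,c):
    v,u=np.mgrid[0:d.shape[0],0:d.shape[1]]
    X=np.stack([(u-c['cx'])*d/c['fx'],(v-c['cy'])*d/c['fy'],d],-1)
    W=(X-c['t'])@c['R']; W[d<=0]=np.nan
    return W
def proj(P,c):
    X=np.asarray(P)@c['R'].T+c['t']; return np.stack([X[...,0]/X[...,2]*c['fx']+c['cx'],X[...,1]/X[...,2]*c['fy']+c['cy']],-1)
def sel(W,xr,yr,zr):
    P=W.reshape(-1,3); m=(P[:,0]>xr[0])&(P[:,0]<xr[1])&(P[:,1]>yr[0])&(P[:,1]<yr[1])&(P[:,2]>zr[0])&(P[:,2]<zr[1]); return P[m]
E
python3 - <<'E'
from h import *
W={n:cloud(np.load(n+'0.npy'),cams.camera_params(n)) for n in('top','side')}
for n,pts in (('top',[(230,220),(350,165),(432,234),(389,239),(418,199),(300,268),(60,250)]),('side',[(320,180),(292,330)])):
    for u,v in pts: print(n,u,v,W[n][v,u].round(0))
T=W['top']
for nm,ctr in(('pair',T[220,230]),('spare',T[165,350])):
  for n in W:
    for zr in((85,102),(135,155)):
      P=sel(W[n],(ctr[0]-150,ctr[0]+150),(ctr[1]-150,ctr[1]+150),zr)
      if len(P)>20: print(nm,n,zr,len(P),P[:,2].mean().round(1),cv2.minAreaRect(P[:,:2].astype(np.float32)))
for n in W:
  b=T[234,432]; P=sel(W[n],(b[0]-50,b[0]+50),(b[1]-45,b[1]+50),(15,100)); print('bottle',n,len(P),P.mean(0),P[:,2].max(),cv2.minAreaRect(P[:,:2].astype(np.float32)))
a=cv2.imread('pics/top0.png'); s=cv2.imread('pics/side0.png')
A=cv2.resize(a[115:275,170:300],None,fx=3,fy=3,interpolation=3); B=cv2.resize(a[115:275,310:450],None,fx=3,fy=3,interpolation=3)
cv2.imwrite('pics/c1.png',np.hstack([A[:480],B[:480]])[:, :800])
cv2.imwrite('pics/c2.png',cv2.resize(s[130:370,220:440],None,fx=2.5,fy=2.5,interpolation=3))
E
```

```text
top 230 220 [494. 347.  51.]
top 350 165 [648.  21.   0.]
top 432 234 [ 434. -165.   73.]
top 389 239 [427. -58.  64.]
top 418 199 [ 526. -141.   68.]
top 300 268 [367. 171.   8.]
top 60 250 [441. 815.  -3.]
side 320 180 [523. 263. 109.]
side 292 330 [ 438. -199.   50.]
pair top (85, 102) 632 94.6 ((471.59368896484375, 337.7447509765625), (124.37305450439453, 192.31134033203125), 36.24325942993164)
pair top (135, 155) 1176 143.8 ((472.6093444824219, 338.34075927734375), (126.31649780273438, 193.99612426757812), 36.034339904785156)
pair side (85, 102) 672 93.8 ((471.77642822265625, 337.7574462890625), (127.18534851074219, 198.32810974121094), 36.1512451171875)
pair side (135, 155) 669 141.9 ((471.80474853515625, 338.1290588378906), (128.35842895507812, 198.06982421875), 36.4528923034668)
spare top (85, 102) 1225 93.4 ((650.525146484375, 30.748184204101562), (297.78173828125, 290.2138366699219), 85.96298217773438)
spare side (85, 102) 1482 92.0 ((646.786376953125, 25.94305419921875), (299.01611328125, 284.11346435546875), 88.10317993164062)
bottle top 313 [ 433.04125644 -167.70190234   57.42026915] 84.68674675355513 ((434.5185852050781, -173.2680206298828), (56.078834533691406, 32.029754638671875), 73.56256103515625)
bottle side 660 [ 435.72298124 -188.87752633   51.71085126] 83.27724929617754 ((436.53076171875, -178.8242950439453), (51.095462799072266, 31.9305477142334), 64.89399719238281)
```

View pics/c1.png

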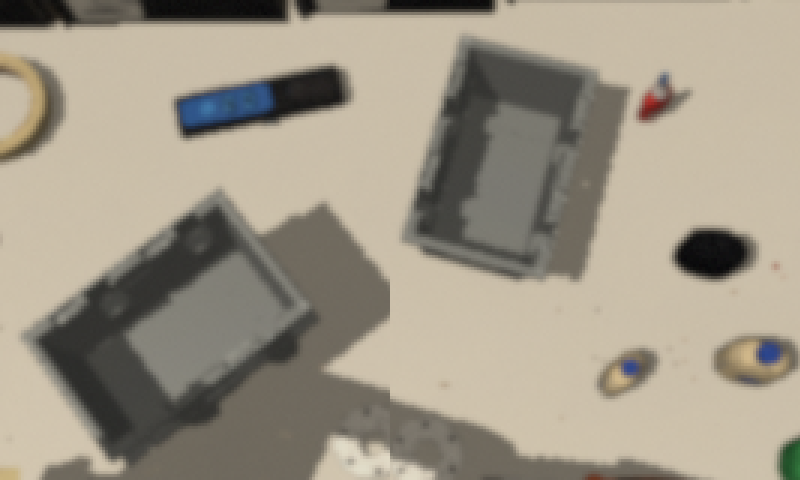

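View pics/c2.png

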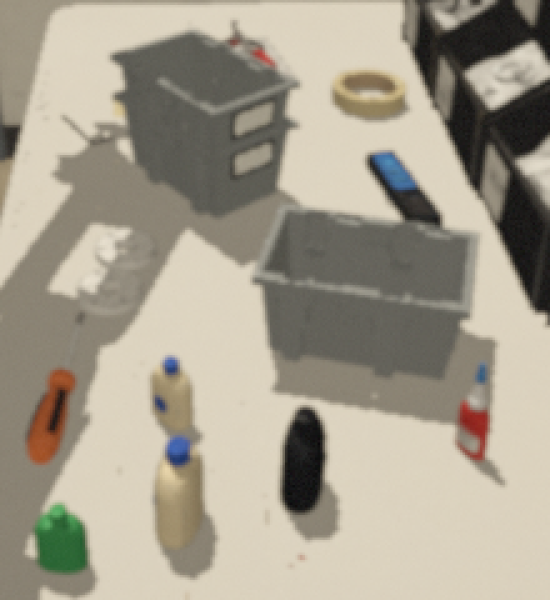

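The left group is the pair: two cards, with the card end towards -53.8°. The crop confirms that the larger cream bottle is the target, at (180,490) in the side crop; the smaller cream one is at (172,395). Next I'll fit the spare and set up a move planner.

```bash
cat >> h.py <<'E'
def plan(pos,yawdeg,vmax=36.,n=None):
    s=r.sense(); p=s['eef_pos']; y0=s['tcp_rot'][2]
    dy=(np.radians(yawdeg)-y0+np.pi)%(2*np.pi)-np.pi   # world yaw change
    D=np.asarray(pos)-p; 
    c,sn=np.cos(y0),np.sin(y0)
    # tool x=(c,s) ; tool y=(s,-c) ; z down
    L=np.array([c*D[0]+sn*D[1], sn*D[0]-c*D[1], -D[2]])
    N=n or int(max(np.ceil(np.linalg.norm(L)/vmax),np.ceil(abs(dy)/0.115),1))
    roll=-dy/N
    S=sum(np.array([[np.cos(k*roll),-np.sin(k*roll)],[np.sin(k*roll),np.cos(k*roll)]]) for k in range(N))
    d=np.linalg.solve(S,L[:2])
    print('N',N,'row cm',[round(d[0]/10,2),round(d[1]/10,2),round(L[2]/N/10,2),round(roll,4)],'t',round(s['clock'],2),'at',p.round(1),'yaw',round(np.degrees(y0),2),'tilt',np.degrees(s['tcp_rot'][:2]).round(1),'F',s['contact_force'].round(1),'open',round(s['opening'],3))
E
python3 - <<'E'
from h import *
W={n:cloud(np.load(n+'0.npy'),cams.camera_params(n)) for n in('top','side')}
for n in W:
  P=sel(W[n],(530,760),(-75,150),(82,104)); m=cv2.minAreaRect(P[:,:2].astype(np.float32)); print(n,len(P),m)
# foot/notch test: lateral-outermost points of lower body in side view on spare near z 10-40
c=cams.camera_params('wrist'); s=r.sense(); print('wrist cam pos',-c['R'].T@c['t'],c['R'],c['fx'])
P=sel(W['top'],(530,760),(-75,150),(40,104)); 
# card-holder cue: axis extents at z 55-80 from both views
for n in W:
  for zr in((10,40),(55,78)):
    P=sel(W[n],(530,740),(-75,150),zr); a=np.radians(-14); e=np.array([np.cos(a),np.sin(a)]); f=np.array([-e[1],e[0]])
    q=(P[:,:2]-[645,20]); print(n,zr,np.percentile(q@e,[0,2,98,100]).round(0),np.percentile(q@f,[2,98]).round(0))
plan((440,310,330),126.2)
E
```

```text
top 802 ((615.1004638671875, 38.72559356689453), (125.287841796875, 194.91140747070312), 71.69043731689453)
side 1098 ((614.480224609375, 39.573333740234375), (129.22775268554688, 193.91259765625), 71.66065216064453)
wrist cam pos [202.87151128 595.92650911 373.33185456] [[ 0.44362003  0.89621412 -0.00122966]
 [ 0.84950503 -0.42006138  0.31920158]
 [ 0.28555643 -0.14264882 -0.94768605]] 322.5943107799028
top (10, 40) [-118. -117.   51.   53.] [-40.  60.]
top (55, 78) [-123. -107.   56.   58.] [-48.  70.]
side (10, 40) [-116. -110.   46.   51.] [-48.  64.]
side (55, 78) [-121. -118.   52.   55.] [-53.  77.]
N 9 row cm [np.float64(-3.18), np.float64(-1.05), np.float64(-0.92), np.float64(0.0534)] t 0.1 at [276.6 560.  247.6] yaw 153.71 tilt [-179.9   -0. ] F [-0.6  0.7  0.5] open 0.995
```

Emit:
{"fn": "drive_tool", "kwargs": {"deltas": [[-3.18,-1.05,-0.92,0.0534],[-3.18,-1.05,-0.92,0.0534],[-3.18,-1.05,-0.92,0.0534],[-3.18,-1.05,-0.92,0.0534],[-3.18,-1.05,-0.92,0.0534],[-3.18,-1.05,-0.92,0.0534],[-3.18,-1.05,-0.92,0.0534],[-3.18,-1.05,-0.92,0.0534],[-3.18,-1.05,-0.92,0.0534],[0,0,0,0],[0,0,0,0]], "jaw": 0.3}}

```text
clock: 1.02
eef_pos: [440.9, 309.3, 331.5]
tcp_rot: [3.141, -0.0, 2.199]
contact_force: [-0.2, 0.8, -0.5]
opening: 0.7
```

```bash
cat >> h.py <<'E'
import sys
LOOP=np.array([[97,62.5,96],[97,-62.5,96],[-97,-62.5,96],[-97,62.5,96]],float)
def T2W(P,x,y,z,yaw):
    a=np.radians(yaw); R=np.array([[np.cos(a),-np.sin(a),0],[np.sin(a),np.cos(a),0],[0,0,1]]); return np.asarray(P,float)@R.T+[x,y,z]
def overlay(img,c,pose,sc=1,off=(0,0),col=(0,0,255)):
    q=lambda P:np.round((proj(T2W(P,*pose),c)-off)*sc).astype(int)
    cv2.polylines(img,[q(LOOP)],True,col,1)
    for sy in(1,-1):
        for nx in(28,-58): cv2.circle(img,tuple(map(int,q([[nx,sy*57,91]])[0])),3,(0,255,0),1)
        cv2.circle(img,tuple(map(int,q([[0,sy*57,96]])[0])),4,(255,0,0),1)
    cv2.circle(img,tuple(map(int,q([[90,0,66]])[0])),4,(255,0,255),1)
def look(n,tag,poses=(),crop=None,sc=1):
    c=cams.camera_params(n); p,d=cams.grab_frame(n); np.savez(f'{tag}.npz',d=d,**{k:np.array(c[k]) for k in c})
    img=p[:,:,::-1].copy(); off=(0,0)
    if crop: u0,v0,u1,v1=crop; img=img[v0:v1,u0:u1]; off=(u0,v0)
    img=cv2.resize(img,None,fx=sc,fy=sc,interpolation=2)
    for po in poses: overlay(img,c,po,sc,off)
    cv2.imwrite(f'pics/{tag}.png',img); return cloud(d,c),c
def rimfit(W,ctr,zr,guess,sw=150):
    P=sel(W,(ctr[0]-sw,ctr[0]+sw),(ctr[1]-sw,ctr[1]+sw),zr)
    m=cv2.minAreaRect(P[:,:2].astype(np.float32)); (w,h),a=m[1],m[2]; a=a if w>h else a+90
    a=a+180*round((guess-a)/180); print('rim',len(P),'z',np.median(P[:,2]).round(1),'c',np.round(m[0],1),'size',np.round(m[1],1),'yaw',round(a,2))
E
python3 - <<'E'
from h import *
W,c=look('wrist','w1',[(472,338,51,-53.8)])
rimfit(W,(472,338),(138,155),-53.8); rimfit(W,(472,338),(85,102),-53.8)
plan((472-57*.807,338-57*.59,132),126.2)
T=cams.camera_params('top'); a=cv2.imread('pics/top0.png'); off=(300,110); b=cv2.resize(a[110:220,300:410],None,fx=5,fy=5,interpolation=2)
overlay(b,T,(614.8,39.2,0,161.7),5,off); cv2.imwrite('pics/sp.png',b)
E
```

```text
rim 6496 z 146.5 c [474.1 339.4] size [125.2 194.2] yaw -53.85
rim 1860 z 95.7 c [474.9 339.2] size [119.7 168.5] yaw -54.01
N 6 row cm [np.float64(0.06), np.float64(-0.25), np.float64(3.32), np.float64(-0.0002)] t 1.07 at [440.4 310.3 331. ] yaw 126.12 tilt [180.  -0.] F [-0.6  0.8 -0.6] open 0.699
```

View pics/w1.png

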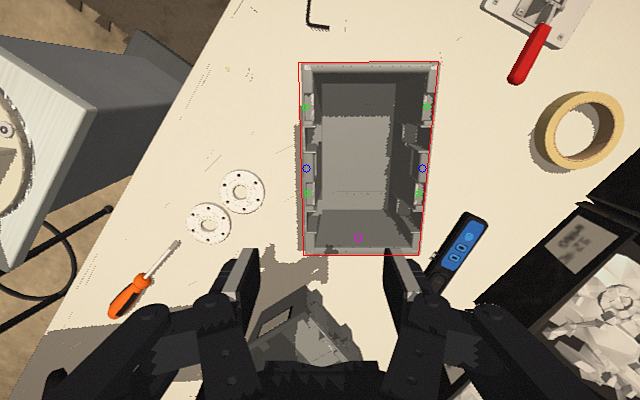

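View pics/sp.png

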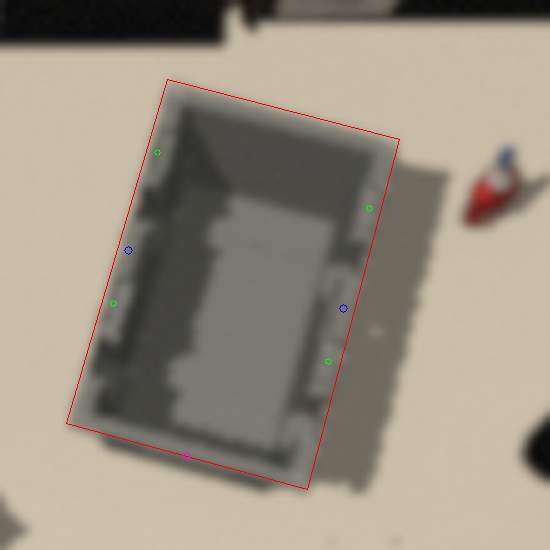

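The wrist view shows the model outline on the pair's rim (300–438, 62–255), with channels where the -53.8° yaw predicts them. The spare crop shows its dark channels at (355,250) and (305,405), so its card faces the robot at yaw 161.7°. I'll go to the pair's -y grip.

```bash
python3 -c "
from h import *
plan((428,305.6,132),126.1)"
```

```text
N 6 row cm [np.float64(0.06), np.float64(-0.21), np.float64(3.32), np.float64(0.0001)] t 1.07 at [440.4 310.3 331. ] yaw 126.12 tilt [180.  -0.] F [-0.6  0.8 -0.6] open 0.699
```

Emit:
{"fn": "drive_tool", "kwargs": {"deltas": [[0.18,-0.63,3.32,0],[0.18,-0.63,3.32,0],[0,0,3.32,0],[0,0,3.32,0],[0,0,3.32,0],[0,0,2.2,0],[0,0,1.12,0],[0,0,0,0]]}}

```text
clock: 1.73
eef_pos: [426.0, 305.9, 129.1]
tcp_rot: [-3.136, -0.0, 2.204]
contact_force: [-1.1, 0.3, -0.3]
opening: 0.699
```

Emit:
{"fn": "drive_tool", "kwargs": {"deltas": [[0,0,0,0],[0,0,0,0],[0,0,0,0],[0,0,0,0],[0,0,0,0]], "jaw": 1, "force": 80}}

```text
clock: 2.15
eef_pos: [428.6, 306.6, 133.4]
tcp_rot: [3.139, -0.0, 2.202]
contact_force: [-1.3, 0.7, 6.2]
opening: 0.108
```

Emit:
{"fn": "drive_tool", "kwargs": {"deltas": [[0,0,0,0],[0,0,0,0],[0,0,-0.5,0],[0,0,-1,0],[0,0,-1.5,0],[0,0,-2.5,0],[0,0,-2.5,0],[0,0,-2.5,0],[0,0,-2,0],[0,0,-1,0],[0,0,0,0],[0,0,0,0]]}}

```text
clock: 3.15
eef_pos: [427.9, 305.9, 267.0]
tcp_rot: [3.141, 0.0, 2.202]
contact_force: [-0.5, -0.0, -2.4]
opening: 0.11
```

Run:
```python
from h import *
s=r.sense(); a=s['tcp_rot'][2]
W,c=look('side','s2',crop=(180,60,460,340),sc=2)
W2,_=look('top','t2')
rimfit(W,(472,338),(265,300),-53.8);rimfit(W2,(472,338),(270,300),-53.8)
rimfit(W,(472,338),(82,104),-53.8)
plan((560,-253,270),0)
plan((560,-253,270),180)
```

```text
rim 799 z 275.8 c [459.6 328.4] size [158.9 195.1] yaw -54.24
rim 732 z 277.7 c [457.  317.1] size [125.6 221.2] yaw -36.02
rim 710 z 91.2 c [471.1 338.9] size [129.5 198.1] yaw -53.8
N 20 row cm [np.float64(-2.82), np.float64(2.14), np.float64(-0.02), np.float64(0.1101)] t 3.25 at [427.3 305.5 265.6] yaw 126.17 tilt [-179.9   -0. ] F [-0.5  0.6 -1.4] open 0.108
N 16 row cm [np.float64(-2.49), np.float64(-2.77), np.float64(-0.03), np.float64(-0.0587)] t 3.25 at [427.3 305.5 265.6] yaw 126.17 tilt [-179.9   -0. ] F [-0.5  0.6 -1.4] open 0.108
```

View pics/s2.png

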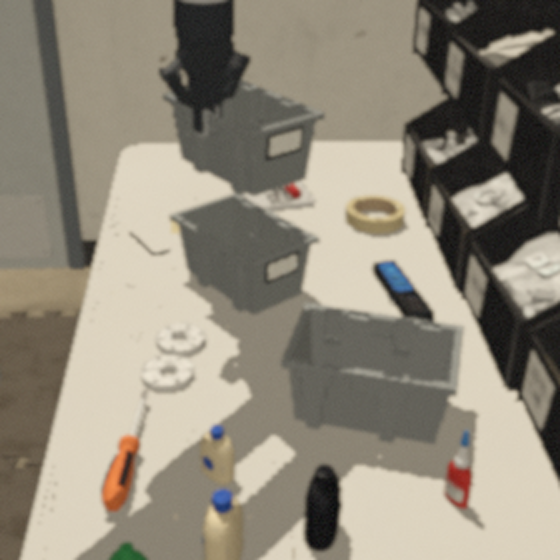

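Lifted level: the side view shows the tote clear of the lower one, which stands still at (245,250). I'll carry it to the free area.

```bash
python3 -c "
from h import *
plan((560,-367,250),180,n=22)"
```

```text
N 22 row cm [np.float64(-2.05), np.float64(-2.5), np.float64(0.07), np.float64(-0.0427)] t 3.25 at [427.3 305.5 265.6] yaw 126.17 tilt [-179.9   -0. ] F [-0.5  0.6 -1.4] open 0.108
```

Emit:
{"fn": "drive_tool", "kwargs": {"deltas": [[-1,-1.25,0.0,-0.021],[-2.1,-2.5,0.07,-0.043],[-2.1,-2.5,0.07,-0.043],[-2.1,-2.5,0.07,-0.043],[-2.1,-2.5,0.07,-0.043],[-2.1,-2.5,0.07,-0.043],[-2.1,-2.5,0.07,-0.043],[-2.1,-2.5,0.07,-0.043],[-2.1,-2.5,0.07,-0.043],[-2.1,-2.5,0.07,-0.043],[-2.1,-2.5,0.07,-0.043],[-2.1,-2.5,0.07,-0.043]]}}

```text
clock: 4.25
eef_pos: [421.0, -66.8, 258.0]
tcp_rot: [-3.141, -0.002, 2.698]
contact_force: [0.5, 0.9, -2.7]
opening: 0.107
```

Emit:
{"fn": "drive_tool", "kwargs": {"deltas": [[-2.1,-2.5,0.07,-0.043],[-2.1,-2.5,0.07,-0.043],[-2.1,-2.5,0.07,-0.043],[-2.1,-2.5,0.07,-0.043],[-2.1,-2.5,0.07,-0.043],[-2.1,-2.5,0.07,-0.043],[-2.1,-2.5,0.07,-0.043],[-2.1,-2.5,0.07,-0.043],[-2.1,-2.5,0.07,-0.043],[-1,-1.25,0.0,-0.021],[0,0,0,0]]}}

```text
clock: 5.17
eef_pos: [552.8, -347.0, 250.5]
tcp_rot: [3.142, -0.001, 3.104]
contact_force: [-0.3, 0.6, -2.5]
opening: 0.107
```

```bash
python3 -c "
from h import *
plan((560,-367,90),180,n=8)
W,c=look('top','t3',crop=(380,100,620,300),sc=3)"
```

```text
N 8 row cm [np.float64(-0.1), np.float64(-0.25), np.float64(2.01), np.float64(-0.0047)] t 5.17 at [ 552.8 -347.   250.5] yaw 177.84 tilt [ 1.8e+02 -1.0e-01] F [-0.3  0.6 -2.5] open 0.107
```

View pics/t3.png

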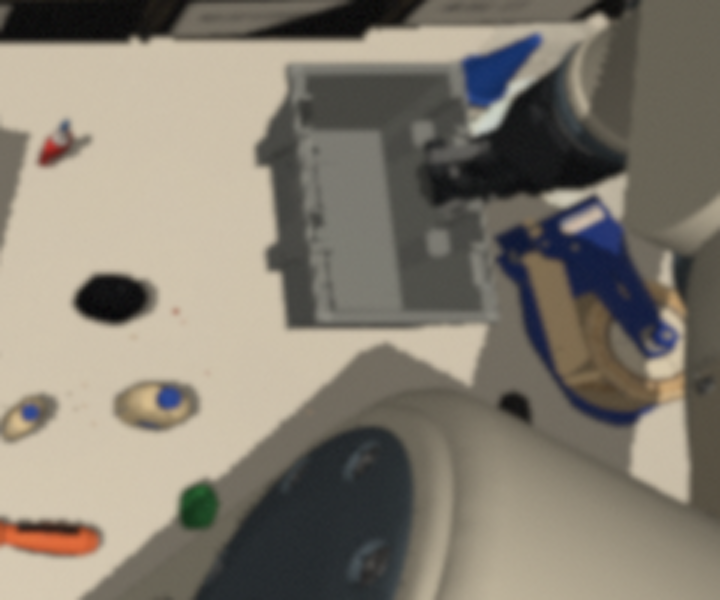

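Emit:
{"fn": "drive_tool", "kwargs": {"deltas": [[-0.2,-0.3,2,0],[-0.2,-0.3,2.5,0],[-0.2,-0.3,2.7,0],[0,0,2.7,0],[0,0,2.5,0],[0,0,1.5,0],[0,0,1,0],[0,0,0.8,0],[0,0,0.5,0],[0,0,0.3,0],[0,0,0,0],[0,0,0,0]]}}

```text
clock: 6.22
eef_pos: [557.9, -353.8, 88.6]
tcp_rot: [-3.141, 0.001, 3.104]
contact_force: [0.9, -0.5, -2.5]
opening: 0.105
```

Emit:
{"fn": "drive_tool", "kwargs": {"deltas": [[0,0,0.3,0],[0,0,0.2,0],[0,0,0.1,0],[0,0,0,0]]}}

```text
clock: 6.55
eef_pos: [557.7, -353.8, 82.5]
tcp_rot: [-3.141, 0.001, 3.104]
contact_force: [-0.3, -0.1, 2.4]
opening: 0.11
```

Emit:
{"fn": "drive_tool", "kwargs": {"deltas": [[0,0,0,0],[0,0,0,0],[0,0,0,0],[0,0,-0.5,0],[0,0,-2,0],[0,0,-3,0],[0,0,-3.5,0],[0,0,-3.5,0],[0,0,-3.5,0]], "jaw": 0.4}}

```text
clock: 7.3
eef_pos: [557.2, -353.4, 243.8]
tcp_rot: [3.142, -0.0, 3.104]
contact_force: [0.2, -0.2, 0.1]
opening: 0.601
```

```bash
python3 -c "
from h import *
plan((440,-172,240),73,n=17)"
```

```text
N 17 row cm [np.float64(1.46), np.float64(0.14), np.float64(0.02), np.float64(0.1077)] t 7.3 at [ 557.2 -353.4  243.8] yaw 177.86 tilt [180.  -0.] F [ 0.2 -0.2  0.1] open 0.601
```

Emit:
{"fn": "drive_tool", "kwargs": {"deltas": [[1.5,0.14,0,0.11],[1.5,0.14,0,0.11],[1.5,0.14,0,0.11],[1.5,0.14,0,0.11],[1.5,0.14,0,0.11],[1.5,0.14,0,0.11],[1.5,0.14,0,0.11],[1.5,0.14,0,0.11],[1.5,0.14,0,0.11],[1.5,0.14,0,0.11],[1.5,0.14,0,0.11],[1.5,0.14,0,0.11]]}}

```text
clock: 8.3
eef_pos: [432.3, -240.3, 242.3]
tcp_rot: [3.141, 0.0, 1.778]
contact_force: [0.3, 1.1, -0.2]
opening: 0.607
```

Emit:
{"fn": "drive_tool", "kwargs": {"deltas": [[1.5,0.14,0,0.11],[1.5,0.14,0,0.11],[1.5,0.14,0,0.11],[1.5,0.14,0,0.11],[1,0.14,0,0.06],[0,0,0,0],[0,0,0,0]]}}

```text
clock: 8.88
eef_pos: [439.3, -171.5, 242.3]
tcp_rot: [3.141, 0.0, 1.288]
contact_force: [0.1, 0.6, -0.2]
opening: 0.599
```

Run:
```python
from h import *
plan((435,-175,50),73)
W,c=look('wrist','w2')
for zr in((20,40),(40,62),(72,90)):
  P=sel(W,(380,490),(-230,-115),zr); m=cv2.minAreaRect(P[:,:2].astype(np.float32)); print(zr,len(P),m)
V,_=look('top','t4')
for zr in((20,40),(40,62),(72,90)):
  P=sel(V,(380,490),(-230,-115),zr); m=cv2.minAreaRect(P[:,:2].astype(np.float32)); print('top',zr,len(P),m) if len(P) else 0
# tote up aside
print('aside'); rimfit(V,(558,-297),(82,104),-2); rimfit(V,(474,339),(82,104),-53.8)
```

```text
N 6 row cm [np.float64(-0.08), np.float64(-0.05), np.float64(3.2), np.float64(0.0023)] t 8.88 at [ 439.3 -171.5  242.3] yaw 73.78 tilt [180.   0.] F [ 0.1  0.6 -0.2] open 0.599
(20, 40) 95 ((440.4256286621094, -154.13470458984375), (15.858488082885742, 32.895572662353516), 88.58837890625)
(40, 62) 491 ((436.8173828125, -173.6855010986328), (55.52245330810547, 34.142669677734375), 74.66090393066406)
(72, 90) 373 ((437.7723388671875, -173.68045043945312), (18.352123260498047, 18.868934631347656), 75.94651794433594)
top (20, 40) 46 ((428.2680969238281, -165.97540283203125), (52.180206298828125, 18.34625816345215), 48.44108581542969)
top (40, 62) 120 ((434.8404541015625, -173.62850952148438), (53.97862243652344, 31.908855438232422), 84.4132308959961)
top (72, 90) 55 ((435.86749267578125, -173.83628845214844), (17.960933685302734, 16.78392791748047), 61.93279266357422)
aside
rim 473 z 92.7 c [ 558.9 -226.6] size [110.7 280.1] yaw -31.63
rim 1098 z 93.5 c [472.6 338.4] size [126.4 194.2] yaw -53.77
```

View pics/w2.png

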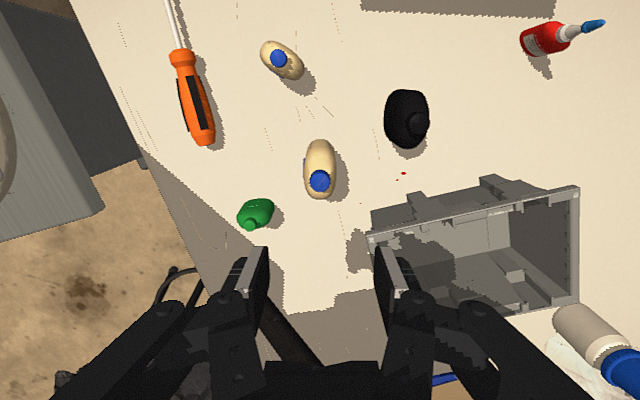

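The bottle is at wrist (320,168), larger than its cream neighbour at (281,60). Measured at (437,-174), yaw 74.6°, cap top about 82, so it matches. I'll descend and grasp.

Emit:
{"fn": "drive_tool", "kwargs": {"deltas": [[-0.3,-0.2,3.3,0],[0,0,3.5,0],[0,0,3.5,0],[0,0,3.5,0],[0,0,3,0],[0,0,1.6,0],[0,0,0.6,0],[0,0,0,0]]}}

```text
clock: 9.65
eef_pos: [435.5, -174.2, 50.7]
tcp_rot: [-3.139, -0.0, 1.285]
contact_force: [-0.5, 0.6, -0.4]
opening: 0.599
```

Emit:
{"fn": "drive_tool", "kwargs": {"deltas": [[0,0,0,0],[0,0,0,0],[0,0,0,0],[0,0,0,0],[0,0,0,0]], "jaw": 1, "force": 40}}

```text
clock: 10.07
eef_pos: [437.3, -174.4, 53.1]
tcp_rot: [3.139, 0.0, 1.284]
contact_force: [-1.1, -0.6, 8.5]
opening: 0.37
```

Emit:
{"fn": "drive_tool", "kwargs": {"deltas": [[0,0,-0.5,0],[0,0,-1.5,0],[0,0,-3,0],[0,0,-3.5,0],[0,0,-3.5,0],[0,0,-3.5,0],[0,0,-2,0],[0,0,-1,0],[0,0,0,0]]}}

```text
clock: 10.82
eef_pos: [437.4, -174.3, 239.2]
tcp_rot: [3.137, 0.0, 1.284]
contact_force: [0.0, -0.4, -0.9]
opening: 0.374
```

```bash
python3 -c "
from h import *
plan((473.5,339,235),36.2,n=17)"
```

```text
N 17 row cm [np.float64(2.67), np.float64(-1.54), np.float64(0.02), np.float64(0.0384)] t 10.82 at [ 437.4 -174.3  239.2] yaw 73.59 tilt [179.7   0. ] F [ 0.  -0.4 -0.9] open 0.374
```

Emit:
{"fn": "drive_tool", "kwargs": {"deltas": [[1.3,-0.8,0,0.02],[2.7,-1.55,0,0.0384],[2.7,-1.55,0,0.0384],[2.7,-1.55,0,0.0384],[2.7,-1.55,0,0.0384],[2.7,-1.55,0,0.0384],[2.7,-1.55,0,0.0384],[2.7,-1.55,0,0.0384],[2.7,-1.55,0,0.0384],[2.7,-1.55,0,0.0384],[2.7,-1.55,0,0.0384],[2.7,-1.55,0,0.0384]]}}

```text
clock: 11.82
eef_pos: [423.3, 181.8, 234.9]
tcp_rot: [-3.14, 0.003, 0.84]
contact_force: [-0.0, -1.3, -1.0]
opening: 0.372
```

Emit:
{"fn": "drive_tool", "kwargs": {"deltas": [[2.7,-1.55,0,0.0384],[2.7,-1.55,0,0.0384],[2.7,-1.55,0,0.0384],[2.7,-1.55,0,0.0384],[1.3,-0.8,0,0.02],[0,0,0,0],[0,0,0,0]]}}

```text
clock: 12.4
eef_pos: [461.3, 314.9, 234.5]
tcp_rot: [-3.141, 0.004, 0.67]
contact_force: [-0.7, -0.8, -1.4]
opening: 0.373
```

```bash
python3 -c "
from h import *
W,c=look('wrist','w3')
rimfit(W,(474,339),(86,102),-53.8)
V,c=look('top','t5'); rimfit(V,(558,-290),(82,104),-2,115)
plan((473.5,339,120),36.2,n=5)"
```

```text
rim 8646 z 95.5 c [473.8 338.8] size [125.2 193.9] yaw -53.89
rim 1098 z 93.2 c [ 558.4 -297.8] size [127.4 193.4] yaw -1.94
N 5 row cm [np.float64(0.5), np.float64(-0.25), np.float64(2.31), np.float64(0.0074)] t 12.5 at [461.3 313.9 235.4] yaw 38.31 tilt [180.    0.2] F [ 0.1 -0.6 -1. ] open 0.369
```

Emit:
{"fn": "drive_tool", "kwargs": {"deltas": [[0.9,-0.4,1.5,0.015],[0.9,-0.4,2.3,0.015],[0.6,-0.35,2.5,0.007],[0,0,2.8,0],[0,0,2.8,0],[0,0,2.5,0],[0,0,1.5,0],[0,0,0.8,0],[0,0,0.4,0],[0,0,0,0],[0,0,0,0]]}}

```text
clock: 13.42
eef_pos: [474.9, 338.8, 66.7]
tcp_rot: [3.142, -0.001, 0.631]
contact_force: [0.4, 0.0, -1.3]
opening: 0.373
```

Emit:
{"fn": "drive_tool", "kwargs": {"deltas": [[0,0,0.5,0],[0,0,0.3,0],[0,0,0.2,0],[0,0,0.1,0],[0,0,0,0]]}}

```text
clock: 13.83
eef_pos: [474.7, 339.1, 56.1]
tcp_rot: [3.141, -0.001, 0.631]
contact_force: [-3.6, -3.7, 11.0]
opening: 0.373
```

Emit:
{"fn": "drive_tool", "kwargs": {"deltas": [[0,0,0,0],[0,0,0,0],[0,0,0,0],[0,0,-0.6,0],[0,0,-2,0],[0,0,-3.3,0],[0,0,-3.6,0],[0,0,-3.6,0],[0,0,-3.6,0],[0,0,-1.5,0],[0,0,0,0]], "jaw": 0.35}}

```text
clock: 14.75
eef_pos: [476.3, 340.2, 242.0]
tcp_rot: [3.141, -0.008, 0.631]
contact_force: [-0.6, 1.7, -0.4]
opening: 0.648
```

```bash
python3 -c "
from h import *
W,c=look('wrist','w4'); rimfit(W,(474,339),(86,102),-53.8)
P=sel(W,(430,515),(300,380),(76,92)); print('cap',len(P),np.median(P,0))
P=sel(W,(430,515),(300,380),(35,65)); print(cv2.minAreaRect(P[:,:2].astype(np.float32)))
plan((561,-240,235),-2,n=19)"
```

```text
rim 8462 z 95.3 c [473.6 339. ] size [125.7 193.9] yaw -53.94
cap 466 [474.52107587 337.93137477  85.3702614 ]
((465.919677734375, 332.3357849121094), (80.09152221679688, 32.57337188720703), 37.0614128112793)
N 19 row cm [np.float64(-0.53), np.float64(3.1), np.float64(0.02), np.float64(0.0351)] t 14.8 at [475.3 339.5 239.3] yaw 36.17 tilt [180.   -0.3] F [-0.5 -0.1 -0.4] open 0.645
```

View pics/w4.png

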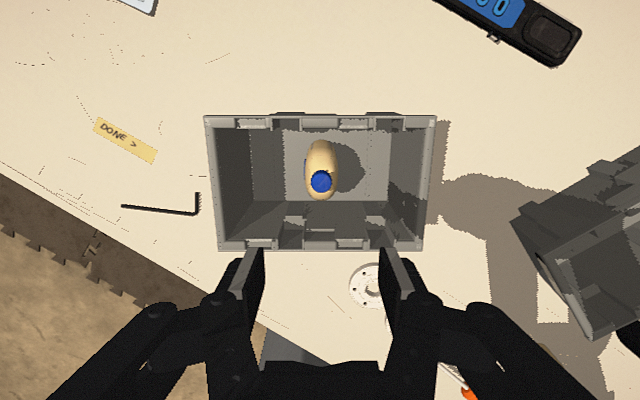

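The bottle stands upright at the tote's centre: cap at (321,180), height 85. I'll go back for the upper tote.

Emit:
{"fn": "drive_tool", "kwargs": {"deltas": [[-0.25,1.5,0,0.02],[-0.53,3.1,0,0.0351],[-0.53,3.1,0,0.0351],[-0.53,3.1,0,0.0351],[-0.53,3.1,0,0.0351],[-0.53,3.1,0,0.0351],[-0.53,3.1,0,0.0351],[-0.53,3.1,0,0.0351],[-0.53,3.1,0,0.0351],[-0.53,3.1,0,0.0351],[-0.53,3.1,0,0.0351],[-0.53,3.1,0,0.0351]]}}

```text
clock: 15.8
eef_pos: [570.9, -7.9, 235.1]
tcp_rot: [-3.141, 0.003, 0.223]
contact_force: [0.8, 0.3, 0.7]
opening: 0.649
```

Emit:
{"fn": "drive_tool", "kwargs": {"deltas": [[-0.53,3.1,0,0.0351],[-0.53,3.1,0,0.0351],[-0.53,3.1,0,0.0351],[-0.53,3.1,0,0.0351],[-0.53,3.1,0,0.0351],[-0.53,3.1,0,0.0351],[-0.25,1.5,0,0.02],[0,0,0,0],[0,0,0,0]]}}

```text
clock: 16.55
eef_pos: [562.6, -209.8, 235.5]
tcp_rot: [-3.14, 0.002, -0.007]
contact_force: [0.8, 0.8, -1.1]
opening: 0.653
```

```bash
python3 -c "
from h import *
W,c=look('wrist','w5'); rimfit(W,(559,-297),(86,102),-2,118)
V,c=look('top','t6'); rimfit(V,(558,-297),(82,104),-2,118)
plan((561,-240.4,83),-2,n=6)"
```

```text
rim 8604 z 95.4 c [ 559.1 -297.7] size [125.9 194.2] yaw -2.2
rim 551 z 93.4 c [ 557.4 -298.1] size [128.3 191.3] yaw -2.13
N 6 row cm [np.float64(-0.03), np.float64(0.53), np.float64(2.55), np.float64(0.005)] t 16.65 at [ 563.1 -208.6  236.1] yaw -0.27 tilt [-1.799e+02  1.000e-01] F [-0.4  0.3  0.4] open 0.653
```

Emit:
{"fn": "drive_tool", "kwargs": {"deltas": [[-0.1,1.1,2.4,0.011],[-0.1,1.1,2.8,0.011],[0,1.0,2.8,0.011],[0,0,2.8,0],[0,0,2.5,0],[0,0,1.4,0],[0,0,0.6,0],[0,0,0,0],[0,0,0,0]]}}

```text
clock: 17.4
eef_pos: [561.4, -240.9, 84.3]
tcp_rot: [-3.142, -0.0, -0.037]
contact_force: [0.3, -0.5, 1.0]
opening: 0.645
```

Emit:
{"fn": "drive_tool", "kwargs": {"deltas": [[0,0,0,0],[0,0,0,0],[0,0,0,0],[0,0,0,0],[0,0,0,0],[0,0,0,0]], "jaw": 1, "force": 80}}

```text
clock: 17.9
eef_pos: [561.5, -241.8, 85.0]
tcp_rot: [3.141, -0.002, -0.039]
contact_force: [-1.3, 2.6, 5.4]
opening: 0.112
```

```bash
python3 -c "
from h import *
W,c=look('top','t7'); rimfit(W,(558,-297),(82,104),-2,118)
plan((561,-240.4,283),-2,n=6)"
```

```text
rim 125 z 93.7 c [ 637.9 -265.7] size [50.7 33.4] yaw 87.81
N 6 row cm [np.float64(-0.01), np.float64(-0.02), np.float64(-3.3), np.float64(-0.0006)] t 17.95 at [ 561.5 -241.8   85. ] yaw -2.22 tilt [ 1.8e+02 -1.0e-01] F [-0.2  1.9  6.8] open 0.106
```

Emit:
{"fn": "drive_tool", "kwargs": {"deltas": [[0,0,-0.5,0],[0,0,-1.5,0],[0,0,-3,0],[0,0,-3.5,0],[0,0,-3.5,0],[0,0,-3.5,0],[0,0,-3,0],[0,0,-1.5,0],[0,0,-0.5,0]]}}

```text
clock: 18.7
eef_pos: [561.9, -242.2, 292.7]
tcp_rot: [3.14, -0.005, -0.039]
contact_force: [0.3, -0.2, -1.9]
opening: 0.109
```

```bash
python3 -c "
from h import *
plan((460,0,290),62,n=11)
"
```

```text
N 11 row cm [np.float64(0.18), np.float64(-2.51), np.float64(0.02), np.float64(-0.1019)] t 18.7 at [ 561.9 -242.2  292.7] yaw -2.21 tilt [179.9  -0.3] F [ 0.3 -0.2 -1.9] open 0.109
```

Emit:
{"fn": "drive_tool", "kwargs": {"deltas": [[0.09,-1.25,0,-0.05],[0.18,-2.5,0,-0.1],[0.18,-2.5,0,-0.1],[0.18,-2.5,0,-0.1],[0.18,-2.5,0,-0.1],[0.18,-2.5,0,-0.1],[0.18,-2.5,0,-0.1],[0.18,-2.5,0,-0.1],[0.18,-2.5,0,-0.1],[0.18,-2.5,0,-0.1],[0.18,-2.5,0,-0.1],[0.09,-1.25,0,-0.05]]}}

```text
clock: 19.7
eef_pos: [457.9, 2.1, 287.5]
tcp_rot: [-3.138, 0.001, 1.068]
contact_force: [0.2, -0.1, -2.4]
opening: 0.109
```

```bash
python3 -c "
from h import *
plan((428,306,270),126.1,n=11)
"
```

```text
N 11 row cm [np.float64(2.92), np.float64(-0.25), np.float64(0.16), np.float64(-0.103)] t 19.7 at [457.9   2.1 287.5] yaw 61.18 tilt [-1.798e+02  1.000e-01] F [ 0.2 -0.1 -2.4] open 0.109
```

Emit:
{"fn": "drive_tool", "kwargs": {"deltas": [[2.92,-0.25,0.2,-0.103],[2.92,-0.25,0.2,-0.103],[2.92,-0.25,0.2,-0.103],[2.92,-0.25,0.2,-0.103],[2.92,-0.25,0.2,-0.103],[2.92,-0.25,0.2,-0.103],[2.92,-0.25,0.2,-0.103],[2.92,-0.25,0.2,-0.103],[2.92,-0.25,0.2,-0.103],[2.92,-0.25,0.2,-0.103],[2,-0.15,0,-0.08]]}}

```text
clock: 20.62
eef_pos: [436.6, 298.8, 267.1]
tcp_rot: [-3.139, -0.001, 2.178]
contact_force: [0.1, -0.6, -1.8]
opening: 0.109
```

Emit:
{"fn": "drive_tool", "kwargs": {"deltas": [[0,0,0.5,0],[0,0,0,0],[0,0,0,0]]}}

```text
clock: 20.87
eef_pos: [438.0, 296.6, 262.8]
tcp_rot: [-3.139, 0.0, 2.171]
contact_force: [0.2, 0.6, -3.4]
opening: 0.108
```

Run:
```python
from h import *
V,_=look('side','s3')
rimfit(V,(474,339),(82,104),-53.8)
Z=sel(V,(330,620),(190,480),(120,320)); print(np.percentile(Z[:,2],[1,99]))
W,c=look('wrist','w6')
Z=sel(W,(330,620),(190,480),(150,320)); print(len(Z)); top=np.percentile(Z[:,2],95); print(top)
rimfit(W,(474,339),(top-9,top+6),126)
plan((428,306,210),126.1,n=4)
```

```text
rim 722 z 91.1 c [472.2 337.3] size [128.6 196.7] yaw -53.81
[178.37447137 317.48150406]
115375
313.21316921106813
rim 10201 z 313.0 c [436.9 298.6] size [107.7  31.2] yaw 214.46
N 4 row cm [np.float64(0.35), np.float64(-0.08), np.float64(1.34), np.float64(-0.0078)] t 20.97 at [438.8 296.5 263.6] yaw 124.31 tilt [-180.    0.] F [-0.7 -0.7 -2.1] open 0.108
```

Run:
```python
from h import *
D=np.load('w6.npz'); c={k:D[k] for k in('fx','fy','cx','cy','R','t')}; W=cloud(D['d'],c)
s=r.sense(); t=s['eef_pos']; a=s['tcp_rot'][2]; ex=np.array([np.cos(a),np.sin(a)]); ey=np.array([np.sin(a),-np.cos(a)])
P=sel(W,(330,640),(190,480),(262,285)); q=P[:,:2]-t[:2]; L=np.stack([q@ex,q@ey,P[:,2]],-1)
m=L[:,1]>25; L2=L[m]
print(len(L2),np.percentile(L2[:,0],[0.5,99.5]).round(1),np.percentile(L2[:,1],[50,99,99.8]).round(1),np.median(L2[:,2]))
far=L2[(L2[:,1]>112)&(abs(L2[:,0])<90)]
if len(far)>30:
  print('far rim',len(far),far[:,2].mean()); 
  mx=[far[(far[:,0]>x)&(far[:,0]<x+20)][:,1].max() for x in range(-80,80,20) if ((far[:,0]>x)&(far[:,0]<x+20)).sum()>3]; print(np.round(mx,1))
  for x in(-80,-40,0,40,80):
    k=far[abs(far[:,0]-x)<12]; print(x,len(k),k[:,2].mean().round(1) if len(k) else '')
```

```text
20636 [-53.4  96.7] [108.1 118.3 119.1] 272.30696901772296
far rim 5908 270.5278005667379
[119.4 119.9 119.5 119.6 120.2 120.3 118.3]
-80 0 
-40 1030 270.2
0 756 273.9
40 1547 270.6
80 2 267.8
```

Emit:
{"fn": "drive_tool", "kwargs": {"deltas": [[0.4,-0.1,0.8,-0.01],[0.5,-0.1,1.5,-0.011],[0.5,-0.13,1.8,-0.01],[0,0,1.6,0],[0,0,0.8,0],[0,0,0.4,0],[0,0,0,0],[0,0,0,0]]}}

```text
clock: 21.63
eef_pos: [428.2, 306.9, 195.3]
tcp_rot: [3.141, 0.0, 2.202]
contact_force: [-0.3, -0.6, -1.9]
opening: 0.109
```

```bash
python3 -c "
from h import *
for i in range(2): plan((427.4,305.5,176),126.1,n=1)
look('side','s4')
plan((427.4,305.5,176),126.1,n=1)
"
```

```text
N 1 row cm [np.float64(-0.07), np.float64(-0.15), np.float64(1.93), np.float64(0.0011)] t 21.63 at [428.2 306.9 195.3] yaw 126.17 tilt [180.   0.] F [-0.3 -0.6 -1.9] open 0.109
N 1 row cm [np.float64(-0.07), np.float64(-0.15), np.float64(1.93), np.float64(0.0011)] t 21.63 at [428.2 306.9 195.3] yaw 126.17 tilt [180.   0.] F [-0.3 -0.6 -1.9] open 0.109
N 1 row cm [np.float64(-0.07), np.float64(-0.17), np.float64(1.96), np.float64(0.0012)] t 21.68 at [428.4 307.1 195.6] yaw 126.17 tilt [179.9   0. ] F [ 0.4 -0.5 -0.8] open 0.106
```

Emit:
{"fn": "drive_tool", "kwargs": {"deltas": [[-0.07,-0.15,0.5,0],[0,0,0.4,0],[0,0,0.3,0],[0,0,0.2,0],[0,0,0,0],[0,0,0,0]]}}

```text
clock: 22.18
eef_pos: [426.9, 305.5, 180.8]
tcp_rot: [-3.141, 0.0, 2.203]
contact_force: [1.0, 0.0, -2.0]
opening: 0.108
```

Emit:
{"fn": "drive_tool", "kwargs": {"deltas": [[0,0,0.2,0],[0,0,0.15,0],[0,0,0.1,0],[0,0,0,0],[0,0,0,0]]}}

```text
clock: 22.6
eef_pos: [427.0, 305.5, 176.3]
tcp_rot: [-3.142, -0.0, 2.202]
contact_force: [-0.4, -0.1, -2.7]
opening: 0.108
```

Emit:
{"fn": "drive_tool", "kwargs": {"deltas": [[0,0,0.1,0],[0,0,0.1,0],[0,0,0,0],[0,0,0,0]]}}

```text
clock: 22.93
eef_pos: [427.1, 305.5, 175.9]
tcp_rot: [3.141, 0.0, 2.202]
contact_force: [-5.6, -3.7, 15.3]
opening: 0.11
```

Emit:
{"fn": "drive_tool", "kwargs": {"deltas": [[0,0,0,0],[0,0,0,0],[0,0,0,0],[0,0,-0.4,0],[0,0,-1.5,0],[0,0,-3,0],[0,0,-3.3,0],[0,0,-1.5,0],[0,0,0,0]], "jaw": 0.4}}

```text
clock: 23.68
eef_pos: [428.7, 306.7, 275.5]
tcp_rot: [3.135, 0.0, 2.203]
contact_force: [0.7, 0.7, 0.0]
opening: 0.601
```

Run:
```python
from h import *
W,c=look('wrist','w7',[(473.7,338.9,91,126.1)]); rimfit(W,(474,339),(179,194),126)
V,c=look('top','t8'); rimfit(V,(474,339),(178,192),126); rimfit(V,(474,339),(86,98),126); rimfit(V,(615,39),(82,104),161,112)
V,c=look('side','s5'); rimfit(V,(474,339),(178,192),126)
plan((590,-10,260),161.7,n=12)
```

```text
rim 11428 z 186.5 c [473.4 338.9] size [125.3 193.5] yaw 126.21
rim 665 z 185.1 c [471.7 337.5] size [124.6 194.4] yaw 126.54
rim 634 z 93.2 c [465.  332.5] size [107.1 193.1] yaw 126.27
rim 942 z 93.6 c [614.8  38.9] size [125.2 195. ] yaw 161.7
rim 577 z 183.4 c [470.8 338. ] size [129.5 199.7] yaw 126.67
N 12 row cm [np.float64(-2.72), np.float64(-1.27), np.float64(0.09), np.float64(-0.0516)] t 23.83 at [426.6 305.2 270.7] yaw 126.19 tilt [-180.   -0.] F [ 0.1 -0.3 -0.8] open 0.598
```

View pics/s5.png

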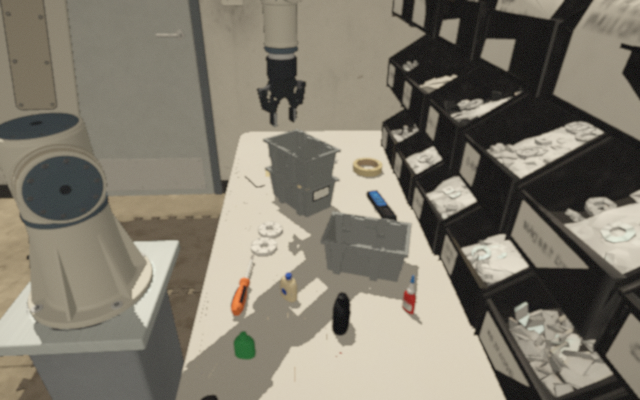

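It is stacked: rim at 186.5 (expected 187), centre (473.4,338.9), yaw 126.2°. Only the lower card faces the camera, at (320,193). On to the spare.

Emit:
{"fn": "drive_tool", "kwargs": {"deltas": [[-1.3,-0.6,0,-0.02],[-2.75,-1.3,0.1,-0.052],[-2.75,-1.3,0.1,-0.052],[-2.75,-1.3,0.1,-0.052],[-2.75,-1.3,0.1,-0.052],[-2.75,-1.3,0.1,-0.052],[-2.75,-1.3,0.1,-0.052],[-2.75,-1.3,0.1,-0.052],[-2.75,-1.3,0.1,-0.052],[-2.75,-1.3,0.1,-0.052],[-2.75,-1.3,0.1,-0.052],[-2.75,-1.3,0.1,-0.052]]}}

```text
clock: 24.83
eef_pos: [578.9, -4.4, 258.4]
tcp_rot: [-3.141, -0.003, 2.797]
contact_force: [0.4, -0.2, 0.5]
opening: 0.599
```

Emit:
{"fn": "drive_tool", "kwargs": {"deltas": [[-1,-0.5,0,-0.02],[0,0,0,0],[0,0,0,0]]}}

```text
clock: 25.08
eef_pos: [586.2, -11.2, 258.6]
tcp_rot: [-3.141, -0.003, 2.812]
contact_force: [-1.3, 0.2, -0.0]
opening: 0.6
```

Run:
```python
from h import *
W,c=look('wrist','w8'); rimfit(W,(616,39),(86,102),161,115)
plan((598,-14.4,83),161.7,n=6)
```

```text
rim 6776 z 95.5 c [616.4  40.2] size [125.5 194. ] yaw 161.63
N 6 row cm [np.float64(-0.21), np.float64(0.0), np.float64(2.93), np.float64(-0.0015)] t 25.13 at [585.9 -10.6 258.9] yaw 161.19 tilt [-180.    -0.2] F [-1.2  0.3  0.3] open 0.597
```

Emit:
{"fn": "drive_tool", "kwargs": {"deltas": [[-0.6,0.05,2,-0.008],[-0.7,0.05,3,0],[0,0,3.3,0],[0,0,3.3,0],[0,0,2.8,0],[0,0,1.8,0],[0,0,1,0],[0,0,0.3,0],[0,0,0,0]]}}

```text
clock: 25.88
eef_pos: [599.1, -13.4, 85.2]
tcp_rot: [-3.141, -0.001, 2.823]
contact_force: [-0.2, 0.5, 0.2]
opening: 0.606
```

Emit:
{"fn": "drive_tool", "kwargs": {"deltas": [[0,0,0,0],[0,0,0,0],[0,0,0,0],[0,0,0,0],[0,0,0,0],[0,0,0,0]], "jaw": 1, "force": 80}}

```text
clock: 26.38
eef_pos: [600.5, -14.2, 86.8]
tcp_rot: [3.141, 0.002, 2.822]
contact_force: [-1.5, 0.8, 6.5]
opening: 0.106
```

Emit:
{"fn": "drive_tool", "kwargs": {"deltas": [[0,0,-0.5,0],[0,0,-1.5,0],[0,0,-3,0],[0,0,-3.5,0],[0,0,-3.5,0],[0,0,-3.5,0],[0,0,-3.5,0],[0,0,-3,0],[0,0,-1.5,0],[0,0,-0.5,0]]}}

```text
clock: 27.22
eef_pos: [600.7, -14.2, 329.4]
tcp_rot: [3.14, 0.005, 2.822]
contact_force: [0.8, -0.3, -1.9]
opening: 0.107
```

```bash
python3 -c "
from h import *
plan((427.3,305.6,325),126.2,n=13)"
```

```text
N 13 row cm [np.float64(2.54), np.float64(1.28), np.float64(0.03), np.float64(0.0477)] t 27.22 at [600.7 -14.2 329.4] yaw 161.71 tilt [179.9   0.3] F [ 0.8 -0.3 -1.9] open 0.107
```

Emit:
{"fn": "drive_tool", "kwargs": {"deltas": [[1.3,0.65,0,0.024],[2.54,1.28,0,0.0477],[2.54,1.28,0,0.0477],[2.54,1.28,0,0.0477],[2.54,1.28,0,0.0477],[2.54,1.28,0,0.0477],[2.54,1.28,0,0.0477],[2.54,1.28,0,0.0477],[2.54,1.28,0,0.0477],[2.54,1.28,0,0.0477],[2.54,1.28,0,0.0477],[2.54,1.28,0,0.0477]]}}

```text
clock: 28.22
eef_pos: [433.4, 264.9, 324.4]
tcp_rot: [-3.14, -0.0, 2.271]
contact_force: [1.1, -0.3, -1.9]
opening: 0.103
```

Emit:
{"fn": "drive_tool", "kwargs": {"deltas": [[2.5,1.2,0,0.0477],[1.3,0.6,0,0.024],[0,0,0,0],[0,0,0,0]]}}

```text
clock: 28.55
eef_pos: [424.1, 305.0, 324.3]
tcp_rot: [-3.139, 0.0, 2.204]
contact_force: [0.7, -1.0, -1.8]
opening: 0.109
```

```bash
cat > held.py <<'E'
from h import *
s=r.sense(); t=s['eef_pos']; a=s['tcp_rot'][2]
W,c=look('wrist','wh'+str(int(s['clock']*10)))
ex=np.array([np.cos(a),np.sin(a)]); ey=np.array([np.sin(a),-np.cos(a)])
zr=t[2]-85+96
P=sel(W,(250,700),(100,600),(zr-10,zr+8)); q=P[:,:2]-t[:2]; L=np.stack([q@ex,q@ey,P[:,2]],-1); L2=L[L[:,1]>25]
print(len(L2),'xmax',np.percentile(L2[:,0],[99,99.5,99.9]).round(1))
far=L2[(L2[:,1]>112)&(abs(L2[:,0])<90)]
print(len(far),'z',np.percentile(far[:,2],90).round(1),[(x,far[abs(far[:,0]-x)<10][:,1].max().round(1)) for x in range(-80,81,20) if (abs(far[:,0]-x)<10).sum()>5])
plan((427.3,305.6,240),126.2,n=5)
E
python3 held.py
```

```text
17932 xmax [98.5 98.6 98.6]
5388 z 333.5 [(-60, np.float64(119.3)), (-40, np.float64(120.0)), (-20, np.float64(119.6)), (0, np.float64(120.0)), (20, np.float64(120.4)), (40, np.float64(120.5)), (60, np.float64(118.6))]
N 5 row cm [np.float64(-0.02), np.float64(0.06), np.float64(1.69), np.float64(0.0002)] t 28.6 at [424.3 304.4 324.5] yaw 126.25 tilt [-179.9    0. ] F [-0.2 -0.4 -1.3] open 0.106
```

Emit:
{"fn": "drive_tool", "kwargs": {"deltas": [[-0.15,0.15,1,0],[-0.14,0.16,1.5,0],[0,0,1,0],[0,0,0.6,0],[0,0,0,0],[0,0,0,0]]}}

```text
clock: 29.1
eef_pos: [429.1, 304.0, 284.1]
tcp_rot: [-3.141, -0.0, 2.202]
contact_force: [-0.2, 0.2, -1.1]
opening: 0.109
```

```bash
python3 -c "
from h import *
plan((428.5,303.9,228),126.2,n=1)
look('top','t9')
plan((428.5,303.9,228),126.2,n=1)"
```

```text
N 1 row cm [np.float64(0.02), np.float64(-0.05), np.float64(5.61), np.float64(-0.001)] t 29.1 at [429.1 304.  284.1] yaw 126.14 tilt [-180.   -0.] F [-0.2  0.2 -1.1] open 0.109
N 1 row cm [np.float64(0.01), np.float64(-0.09), np.float64(5.66), np.float64(-0.0008)] t 29.15 at [429.3 304.3 284.6] yaw 126.15 tilt [180.   0.] F [ 0.2 -0.8 -1.5] open 0.107
```

Emit:
{"fn": "drive_tool", "kwargs": {"deltas": [[0.02,-0.07,0.5,0],[0,0,0.5,0],[0,0,0.5,0],[0,0,0.5,0],[0,0,0.3,0],[0,0,0,0]]}}

```text
clock: 29.65
eef_pos: [428.0, 304.0, 260.5]
tcp_rot: [-3.14, -0.0, 2.202]
contact_force: [-0.3, -0.0, -2.3]
opening: 0.11
```

No contact at 10 mm past the rim, so the feet are in the channels.

Emit:
{"fn": "drive_tool", "kwargs": {"deltas": [[0,0,0.5,0],[0,0,0.6,0],[0,0,0.6,0],[0,0,0.4,0],[0,0,0.3,0],[0,0,0.2,0],[0,0,0,0]]}}

```text
clock: 30.23
eef_pos: [428.2, 304.1, 234.9]
tcp_rot: [-3.141, -0.0, 2.202]
contact_force: [-0.4, 0.7, -2.2]
opening: 0.106
```

Emit:
{"fn": "drive_tool", "kwargs": {"deltas": [[0,0,0.3,0],[0,0,0.2,0],[0,0,0.1,0],[0,0,0,0],[0,0,0,0]]}}

```text
clock: 30.65
eef_pos: [428.4, 304.2, 229.4]
tcp_rot: [3.142, 0.0, 2.202]
contact_force: [0.2, 0.4, -1.8]
opening: 0.11
```

Emit:
{"fn": "drive_tool", "kwargs": {"deltas": [[0,0,0.1,0],[0,0,0.1,0],[0,0,0.1,0],[0,0,0,0],[0,0,0,0]]}}

```text
clock: 31.07
eef_pos: [428.6, 304.4, 228.7]
tcp_rot: [3.14, 0.0, 2.202]
contact_force: [-6.8, -4.2, 19.8]
opening: 0.108
```

Seated at about 228, as expected. I'll release and withdraw.

Emit:
{"fn": "drive_tool", "kwargs": {"deltas": [[0,0,0,0],[0,0,0,0],[0,0,0,0],[0,0,-0.4,0],[0,0,-1.5,0],[0,0,-3,0],[0,0,-3.3,0],[0,0,-1.5,0],[0,0,0,0],[0,0,0,0]], "jaw": 0.4}}

```text
clock: 31.9
eef_pos: [428.7, 304.5, 324.1]
tcp_rot: [3.14, 0.0, 2.202]
contact_force: [0.7, -0.6, -1.0]
opening: 0.601
```

Run:
```python
from h import *
print(r.sense()['contact_force'])
W,c=look('wrist','w9'); rimfit(W,(474,339),(229,246),126)
V,c=look('top','t10'); rimfit(V,(474,339),(229,246),126)
V,c=look('side','s6'); rimfit(V,(474,339),(82,98),126); rimfit(V,(474,339),(178,192),126); rimfit(V,(474,339),(228,245),126)
a=cv2.imread('pics/t10.png'); b=cv2.imread('pics/s6.png')
cv2.imwrite('pics/end.png',np.hstack([cv2.resize(b[120:380,200:440],None,fx=2,fy=2),cv2.resize(a[120:380,150:310],None,fx=2,fy=2)])[:600])
```

```text
[ 0.68283522 -0.61858613 -1.00832953]
rim 11961 z 237.5 c [473.9 339.3] size [125.4 193.8] yaw 126.14
rim 757 z 236.0 c [472.2 338.3] size [125.9 194.1] yaw 126.26
rim 503 z 92.8 c [471.4 336.8] size [128.2 197.6] yaw 125.97
rim 609 z 184.6 c [471.1 336.4] size [129.2 195.9] yaw 126.81
rim 624 z 234.0 c [470.7 338.5] size [127.6 197.8] yaw 126.98
```

View pics/end.png

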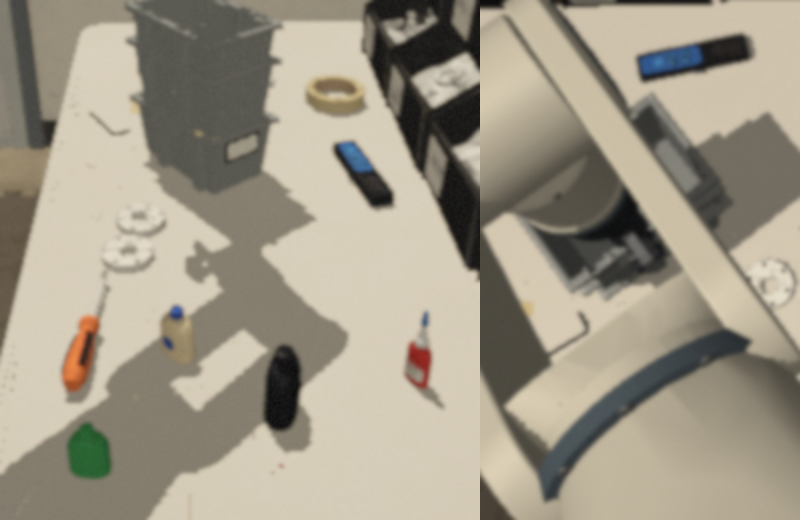

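The stack is upright, with its rim at 237.5 (expected 238). A single card shows, on the lower tote at (240,148), and the discs, red bottle and other things are in place. Fingertips (z about 307) are clear of the rim, so I'll hand in.

```bash
python3 -c "
from rig import job
print(job.sign_off())"
```

```text
the job is handed in; nothing more can be done
None
```

The job is done and handed in at about 32 s on the robot's clock (limit 72 s).

- **Set aside:** I lifted the upper tote out of the pair and stood it on the free table space to the right.
- **Bottle:** I stood the larger cream bottle upright in the middle of the lower tote. Its cap measured 85 mm up, as expected.
- **Stack:** I put the upper tote back half a turn round, at yaw 126.2° against the lower tote's -53.9°. Its rim measured 186.5 mm, against 187 mm expected when seated in the notches.
- **Spare:** I nested it fully into the upper tote. Its rim measured 237.5 mm, against 238 mm expected.

**Final check:** The stack stands upright, the gripper is open and clear, and the discs and red bottle look undisturbed. The largest wrist force I read was about 20 N.

**Disagreements:** The top and side cameras placed the totes 1–3 mm away from the wrist camera throughout. I used the wrist camera, which agreed with the tool. Against it, the side camera's yaw for the two upper totes read 0.5–0.8° high. Nothing failed.

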